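# Load the bottle shaker and set its wind-up timer to 10 minutes

### The job

The stain in the brown dropper bottle with the black cap has settled: stand that bottle upright, right down in the blue cup of the bench shaker, and let go of it. Then wind the shaker's clockwork timer clockwise past its red 15-minute top mark until you feel it come up firmly against its end stop, without forcing the stop, turn it back down to 10 minutes and let go. Leave the other stain bottles and the wash bottle where they stand.

Things in the scene. Friction and masses are not known exactly. Their poses are not given: they have to be found in the camera images.
- stain_4_centre (a point): Centre (half-way up, 42.5 mm above its foot) of the brown dropper bottle with the black cap: round body 35 mm in diameter up to 50 mm above its foot, then a sloping shoulder up to 65 mm, cap 22 mm in diameter, 85 mm high in all, 40 to 85 g; it stands loose and upright on the table; its z axis is the bottle's axis, upward.
- shaker: White bench shaker, fixed to the table, 130 mm deep (its x) by 250 mm wide (its y); origin: centre of its underside on the table, z up, -x faces the robot. Console with the timer dial on its +y side, 76 mm high; platform with the blue cup on its -y side. Cup axis and dial axis are 133 mm apart along y.
- shaker_cup (a point): Middle of the inner floor of the shaker's blue bottle cup, 60 mm above the table; the cup is open upward, its bore 41 mm in diameter with a slightly flared mouth, 23 mm deep (rim 83 mm above the table), outer diameter 53 mm, 58 mm at the rim. x and y as the shaker's, z up.
- dial_centre (a point): Point on the upright axis of the timer knob at the height to grip, 103.5 mm above the table. Knob: black bar 40 mm long, 13 mm wide, top 111 mm above the table; flat round skirt under it, 43 mm in diameter, top 81 mm. Dial plate under that 82 mm in diameter, 76 mm above the table. x and y as the shaker's, z up.
- timer_pointer (a point): Point on the knob's bar, 20 mm from its axis, at the end with the white line; its x axis points outward along the bar, the direction read on the scale; z up. At the start it points between 0 and 4 minutes. The knob turns either way with 0.02 to 0.1 N m and stays where it is left.
- mark_10 (a point): Outer end of the long white 10-minute tick, 38 mm from the dial's axis, 76 mm above the table; its x axis points outward from the dial's axis through the tick, z up. Minutes run clockwise seen from above, 10 degrees each; long ticks at 0, 5, 10 and 15; 7.5 minutes points along the shaker's +x.
- mark_15 (a point): Outer end of the long red 15-minute tick, the top mark, 38 mm from the dial's axis; its x axis points outward through the tick, z up. Winding ends at a hidden stop 0.8 to 2.5 minutes past this mark, different on each timer, found only by feel. Turned down, the knob stops within 2 minutes below 0.
- timer_knob (a joint): Twist (rad) of the knob on its springy rubber hub, 2.5 N m/rad, positive when it is forced clockwise; it shows the torque on the knob: 0 when free, at most 0.04 while the timer just turns. The stop is met firmly from 0.08 (0.2 N m) and is being forced above 0.16 (0.4 N m), either way.
- stain_2_centre (a point): Centre of the red-capped white dropper bottle, the same size as the brown one; to be left where it stands.
- stain_3_centre (a point): Centre of the blue-capped white dropper bottle, the same size; to be left where it stands.
- stain_1_centre (a point): Centre of the violet-capped white dropper bottle, the same size; to be left where it stands.
- wash_bottle: White wash bottle with a red cap and a bent spout, 63 x 88 x 183 mm, loose; its origin is the centre of its underside, z up; to be left where it stands.
Mind the look-alikes: they are no part of the job. What is shaped like the part that bears stain_1_centre but pink is not meant.

How it is judged:
By the outcome, as a careful person would: the job done as asked, in the order asked, and still so for the second after the job is handed in, with the robot touching nothing.
It also fails if it takes over 70 s, if anything falls off the work surface, if the arm or the gripper's body presses on something with over 40 N, if the wrist force passes 120 N, or if a joint passes its speed limit or range.

### The arm

A 7-joint arm with a two-finger parallel gripper is mounted at the origin on the work surface; the furniture and walls round the work are solid. World frame = base frame: x ahead of the robot, y to its left, z up, the work surface at z = 0. Lengths are in m, angles in rad, forces in N, time in s.
With the tool pointing down it reaches from about 0.4 to 0.875 m from the base axis. Payload 4.4 kg.
Tool frame: the origin (TCP) lies at the very end of the fingers, on their centre line; the grasp point (between the pads) lies 19 mm behind it; z points along the fingers, y is the line along which they close (so a half turn about z gives the same grasp; the last joint's range is limited). The gripper opens to 85 mm and grips with 20 to 120 N. Pads are 22 mm wide; open, the fingers measure 114 mm over their backs; the gripper's body (76 mm by 85 mm) begins 54 mm behind the grasp point. The pads swing forward as they close: fully open they stand 13 mm farther back than shut.
Start: joints at [-1.334, 0.628, 0.038, 1.517, -0.027, 0.996, -0.02], TCP at [0.194, 0.62, 0.204] pointing down, gripper open.
Joint ranges: [-3.06, 3.06], [-0.37, 2.12], [-1.25, 1.32], [0.18, 2.47], [-1.1, 4.24], [0.23, 1.98], [-2.94, 2.94]. Speed limits (rad/s): [2.57, 2.57, 3.14, 3.14, 3.14, 3.14, 3.14].

### API

Orientations are given as a unit quaternion [x, y, z, w].
In Python, from bench import env, get_image gives the robot as it stands.
- The arm moves only by the shell command python3 -m creep 'ROWS' [FORCE]. ROWS is text: rows parted by semicolons, each of 7 numbers parted by spaces: the turn, a rotation vector about the tool's x, y, z in degrees, then the shift along the tool's x, y, z in m, then the finger opening in m, from 0 to 0.0854. In form: wx wy wz dx dy dz claw; .... A call has 1 to 10 rows; each row is the pose to reach, as a shift and turn from the pose commanded when the call began, along the tool's axes at that moment; what a row does not reach only later rows make up. A row lasts 1/10 s, in which the tool goes at most 50 mm and 8.59 degrees, less where a joint would pass 70% of its speed; a pose out of reach is approached as far as the arm can. A call with a gripper value outside its range is refused whole. The fingers move at their own pace and stop on an object; FORCE is the grip in N (left out, the last holds). Time passes only in rows, so rows that repeat a pose let the fingers close. It gives the time, the measured TCP pose, the force, the opening and the grip force at its end, in the units of the state.
- env.observe(): the state, without advancing time (a new reading comes with each control period).
- get_image(name): name is "scene" or "top" or "wrist"; returns a dict with "img" (400x640x3 uint8, red, green, blue), "depth" (400x640 float32, m along the optical axis (not along the pixel's ray), 0 where there is no reading), "camera_matrix" (3x3 intrinsics, pixels), "origin" and "rotation" of the camera in the world. Camera axes: x right, y down, z forward; pixel columns grow to the right and rows downward; lengths in m; the calibration is good to about 2 mm. The wrist camera is an equidistant fisheye: a pixel r from the principal point sees the ray r / f radians off the axis. A picture is of the moment at which its call begins.
- env.sign_off(): hands the job in; it is judged then, once.
The state is a dict: "t": time; "q": joint angles; "joint_velocities": joint speeds; "tau": joint torques, N m; "eef_pos": TCP position; "orientation": TCP orientation; "force": force on the tool from outside, world axes, zero at the start; "ft_torque": the same for the moment, N m; "grip_width": finger opening in m; "finger_force": force on a finger pad.
Only numpy, scipy, OpenCV 4.12 (cv2) and the standard library are available. Lean on these libraries where they do the work, as an engineer would, in place of code of your own. Each camera call takes 0.05 s, during which the arm holds its last target. There are 200 camera calls.

## Working session

There is one attempt and no reset: what is moved stays moved. The work goes in short steps, Python scripts to look and compute and a shell command to move; the robot and the scene stay as the last step left them, time stands still between calls to the robot, and variables do not carry over. Pictures are saved under pics/ and viewed, at most 10 in all, crops included, and the job is handed in when it is done.

```bash
mkdir -p pics; ls
cat > h.py <<'E'
import numpy as np,cv2
from bench import env,get_image
from scipy.spatial.transform import Rotation as R
def snap(n,f):
    d=get_image(n); cv2.imwrite('pics/'+f+'.png',d['img'][:,:,::-1]); np.savez('pics/'+f+'.npz',**d); return d
def pt(d,u,v,z=None):
    K=d['camera_matrix']; r=np.array([(u-K[0,2])/K[0,0],(v-K[1,2])/K[1,1],1.])
    w=np.array(d['rotation'])@r; o=np.array(d['origin'])
    return o+w*(d['depth'][int(v),int(u)] if z is None else (z-o[2])/w[2])
E
python3 - <<'E'
from h import *
for n in ('scene','top'):
    d=snap(n,n+'0'); print(n,d['camera_matrix'],d['origin'],d['rotation'])
s=env.observe();print(s)
a=cv2.imread('pics/scene0.png')
E
```

```text
pics
scene [[505.00102167   0.         323.18281685]
 [  0.         505.00102167 199.11531175]
 [  0.           0.           1.        ]] [-0.21541319 -0.65952993  0.96158476] [ 0.83118581 -0.41160387  0.1742785  -0.33066509]
top [[421.95240902   0.         314.03882085]
 [  0.         421.95240902 209.11509515]
 [  0.           0.           1.        ]] [ 0.37969247 -0.14502607  1.2297416 ] [-0.69648059  0.71646081 -0.02919094  0.02732374]
{'t': 0.1, 'q': array([-1.33379492,  0.62923356,  0.03843775,  1.51827344, -0.02699209,
        0.99629529, -0.01998909]), 'joint_velocities': array([ 8.63839901e-04, -5.64877020e-04,  2.25357068e-05, -3.10216915e-03,
       -5.83083460e-04, -2.10069241e-03,  1.11148795e-04]), 'tau': array([ 3.02986329e-03, -5.64522350e+01,  1.23046875e+00, -1.93969023e+01,
        1.12983951e-02,  5.41067348e-03,  7.67793466e-06]), 'eef_pos': array([0.19361587, 0.61985933, 0.20319223]), 'orientation': array([ 1.50812646e-01,  9.88562001e-01, -8.37631058e-04, -1.18402648e-04]), 'force': array([-0.0808399 ,  0.54215345, -0.43293212]), 'ft_torque': array([ 0.03637485,  0.07424626, -0.04973401]), 'finger_force': 0.0, 'grip_width': 0.08546850010015031}
```

View pics/top0.png

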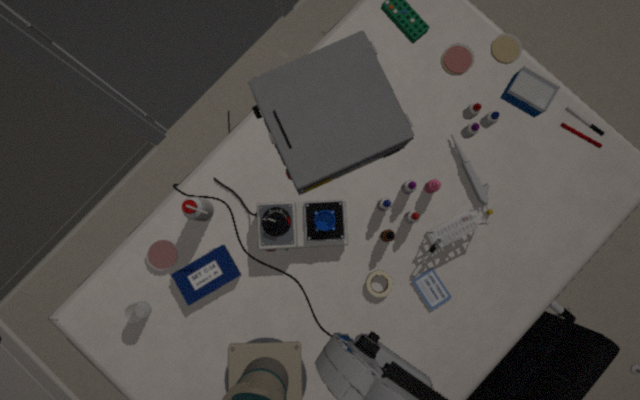

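View pics/scene0.png

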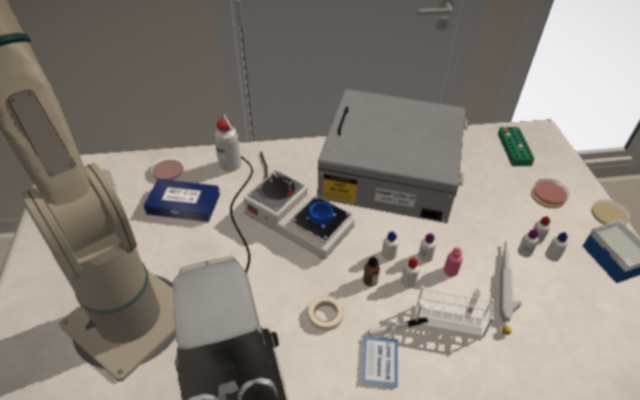

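```bash
sed -i "s/np.array(d\['rotation'\])@r/R.from_quat(d['rotation']).apply(r)/" h.py
python3 - <<'E'
from h import *
L=lambda n:dict(np.load(f'pics/{n}.npz'))
t=L('top0');s=L('scene0')
print(R.from_quat(t['rotation']).as_matrix().round(2).tolist())
for n,p,z in [('brown',(387,236),.085),('blue',(385,204),.085),('violet',(409,186),.085),('red',(414,216),.085),('pink',(433,186),.085),('cup',(325,220),.083),('dial',(276,222),.111),('wash',(190,208),.18),('base',(265,370),.1),('hand',(370,345),.2)]:
    print(n,pt(t,*p).round(3),pt(t,*p,z).round(3))
for n,p,z in [('brown',(372,262),.085),('cup',(321,210),.083),('dial',(281,186),.111)]:
    print(n,pt(s,*p).round(3),pt(s,*p,z).round(3))
a=t['img'][150:270,240:450,::-1];b=s['img'][160:300,230:470,::-1]
a=cv2.resize(a,None,fx=3.4,fy=3.4,interpolation=2);b=cv2.resize(b,None,fx=2.9,fy=2.9,interpolation=2)
cv2.imwrite('pics/cropt.png',cv2.convertScaleAbs(a,alpha=1.5))
cv2.imwrite('pics/crops.png',b)
E
```

```text
[[-0.03, -1.0, 0.08], [-1.0, 0.03, -0.0], [0.0, -0.08, -1.0]]
brown [ 0.393 -0.346  0.078] [ 0.393 -0.345  0.085]
blue [ 0.481 -0.344  0.078] [ 0.48  -0.343  0.085]
violet [ 0.529 -0.414  0.073] [ 0.527 -0.411  0.085]
red [ 0.445 -0.421  0.084] [ 0.445 -0.421  0.085]
pink [ 0.527 -0.48   0.071] [ 0.526 -0.476  0.085]
cup [ 0.442 -0.179  0.06 ] [ 0.441 -0.178  0.083]
dial [ 0.438 -0.047  0.111] [ 0.438 -0.047  0.111]
wash [0.475 0.161 0.179] [0.475 0.16  0.18 ]
base [ 0.063 -0.014  0.135] [ 0.053 -0.01   0.1  ]
hand [ 0.108 -0.286  0.094] [ 0.133 -0.273  0.2  ]
brown [ 0.388 -0.359  0.077] [ 0.382 -0.361  0.085]
cup [ 0.458 -0.167  0.057] [ 0.438 -0.182  0.083]
dial [ 0.43  -0.065  0.098] [ 0.421 -0.074  0.111]
```

View pics/cropt.png

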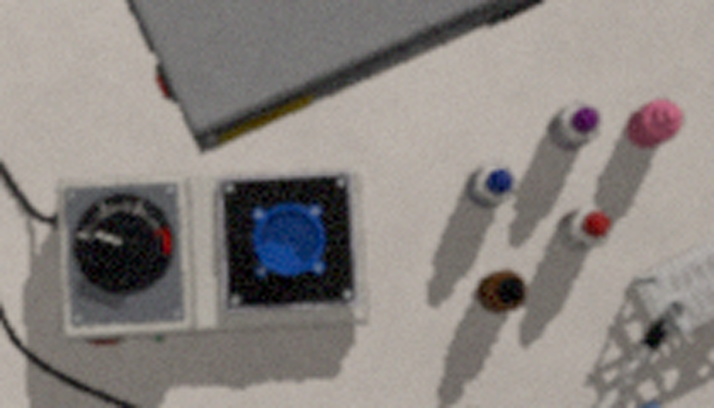

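Run:
```python
from h import *
w=snap('wrist','w0');print(w['camera_matrix'],w['origin'],R.from_quat(w['rotation']).as_matrix().round(2).tolist())
for n in('top0','scene0'):
    d=dict(np.load(f'pics/{n}.npz'));M=R.from_quat(d['rotation'])
    for P in([.194,.62,.204],[.194,-.62,.204],[0,0,0]):
        c=M.inv().apply(np.array(P)-d['origin']);print(n,P,(d['camera_matrix']@c/c[2]).round(0),c[2].round(2))
    for u,v in [(370,360),(330,360),(400,380),(220,320),(230,270),(240,370),(110,330),(40,100),(560,340),(270,390)]: print((u,v),pt(d,u,v).round(2))
```

```text
[[309.70691629   0.         323.5667048 ]
 [  0.         309.70691629 196.73376024]
 [  0.           0.           1.        ]] [0.1241697  0.6418567  0.37393988] [[0.3, 0.91, 0.27], [0.95, -0.28, -0.09], [-0.0, 0.29, -0.96]]
top0 [0.194, 0.62, 0.204] [ -6. 330.   1.] 1.0
top0 [0.194, -0.62, 0.204] [514. 315.   1.] 1.01
top0 [0, 0, 0] [266. 379.   1.] 1.19
(370, 360) [ 0.08 -0.28  0.13]
(330, 360) [ 0.11 -0.18  0.22]
(400, 380) [ 0.05 -0.34  0.19]
(220, 320) [0.17 0.13 0.01]
(230, 270) [0.31 0.09 0.03]
(240, 370) [0.03 0.07 0.01]
(110, 330) [0.15 0.44 0.  ]
(40, 100) [ 0.84  0.68 -0.04]
(560, 340) [ 0.06 -0.89 -0.08]
(270, 390) [ 0.05 -0.04  0.24]
scene0 [0.194, 0.62, 0.204] [15. 92.  1.] 1.3
scene0 [0.194, -0.62, 0.204] [451. 374.   1.] 0.79
scene0 [0, 0, 0] [130. 317.   1.] 1.08
(370, 360) [ 0.23 -0.47  0.01]
(330, 360) [ 0.18 -0.4  -0.  ]
(400, 380) [ 0.23 -0.53 -0.  ]
(220, 320) [-0.02 -0.36  0.38]
(230, 270) [ 0.06 -0.3   0.36]
(240, 370) [-0.05 -0.43  0.39]
(110, 330) [-0.06 -0.04  0.07]
(40, 100) [0.04 0.06 0.51]
(560, 340) [ 0.51 -0.76 -0.  ]
(270, 390) [-0.06 -0.48  0.41]
```

View pics/w0.png

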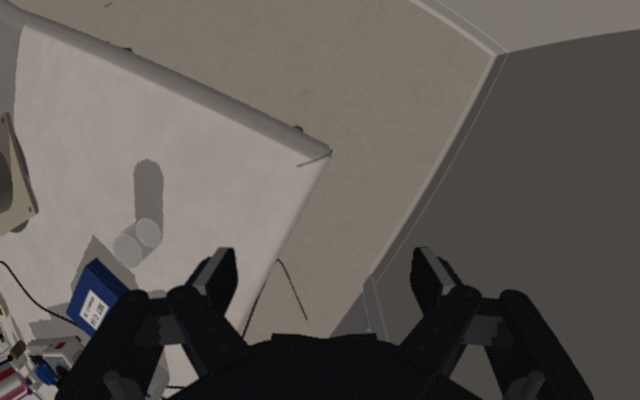

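The first arm-like object at the right is an obstacle; the hand is really at +y, out of the top view. The target is the only brown bottle with a black cap (top 390,235). White blue/violet/red caps are at (385,204), (409,186) and (414,216), and the pink one (433,186) is a look-alike.

```bash
python3 -m creep '0 0 -8 -.04 -.017 -.05 .0854;0 0 -17.35 -.08 -.034 -.097 .0854;0 0 -17.35 -.31 -.134 -.097 .0854;0 0 -17.35 -.31 -.134 -.097 .0854;0 0 -17.35 -.31 -.134 -.097 .0854;0 0 -17.35 -.31 -.134 -.097 .0854;0 0 -17.35 -.31 -.134 -.097 .0854;0 0 -17.35 -.31 -.134 -.097 .0854;0 0 -17.35 -.31 -.134 -.097 .0854;0 0 -17.35 -.31 -.134 -.097 .0854' 30
python3 - <<'E'
from h import *
t=dict(np.load('pics/top0.npz'));s=dict(np.load('pics/scene0.npz'))
for n,p,z in [('brown',(390,235.3),.085),('cup',(325,220.6),.083),('box',(300,188),None),('box2',(262,100),None),('box3',(390,145),None),('box',(320,150),None),('plate',(276.5,221),.076)]: print(n,pt(t,*p,z).round(3))
print(pt(s,330,150).round(3),pt(s,345,105).round(3))
print(env.observe()['q'].round(2))
E
```

```text
t: 1.15
eef_pos: [0.4494, 0.4001, 0.3007]
orientation: [0.0, 1.0, 0.0, -0.001]
force: [-0.7, 1.1, -0.7]
grip_width: 0.0851
finger_force: 0.0
brown [ 0.394 -0.353  0.085]
cup [ 0.439 -0.178  0.083]
box [ 0.522 -0.114  0.148]
box2 [ 0.758 -0.02   0.146]
box3 [ 0.628 -0.352  0.148]
box [ 0.62  -0.169  0.15 ]
plate [ 0.442 -0.046  0.076]
[ 0.569 -0.109  0.142] [ 0.746 -0.03   0.143]
[-0.77  0.47 -0.01  1.52  0.    1.15  0.79]
```

```bash
python3 -m creep '0 0 0 -.05 -.4 0 .0854;0 0 0 -.05 -.4 0 .0854;0 0 0 -.05 -.4 0 .0854;0 0 0 -.05 -.4 0 .0854;0 0 0 -.05 -.4 0 .0854;0 0 0 -.05 -.4 0 .0854;0 0 0 -.05 -.4 0 .0854;0 0 0 -.05 -.4 0 .07;0 0 0 0 -.45 .02 .06;0 0 0 0 -.5 .03 .06'; python3 -m creep '0 0 0 .06 -.253 .06 .06;0 0 0 .06 -.253 .06 .06;0 0 0 .06 -.253 .06 .06;0 0 0 .06 -.253 .06 .06;0 0 0 .06 -.253 .06 .06;0 0 0 .06 -.253 .06 .06;0 0 0 .06 -.253 .06 .06;0 0 0 .06 -.253 .06 .06'
python3 - <<'E'
from h import *
w=snap('wrist','w1');print(w['origin']);o=env.observe();print(o['q'].round(2),o['eef_pos'])
E
```

```text
t: 2.15
eef_pos: [0.4526, -0.0774, 0.2755]
orientation: [-0.003, 1.0, 0.001, -0.001]
force: [1.1, -0.0, 0.2]
grip_width: 0.0597
finger_force: 0.0
t: 2.95
eef_pos: [0.3959, -0.3301, 0.2158]
orientation: [-0.001, 1.0, 0.001, 0.0]
force: [0.4, 1.2, 0.0]
grip_width: 0.0599
finger_force: 0.0
[ 0.32307142 -0.33058517  0.38652739]
[ 0.49  0.43  0.21  1.88 -0.12  0.85  2.34] [ 0.3962276  -0.32972351  0.21604093]
```

View pics/w1.png

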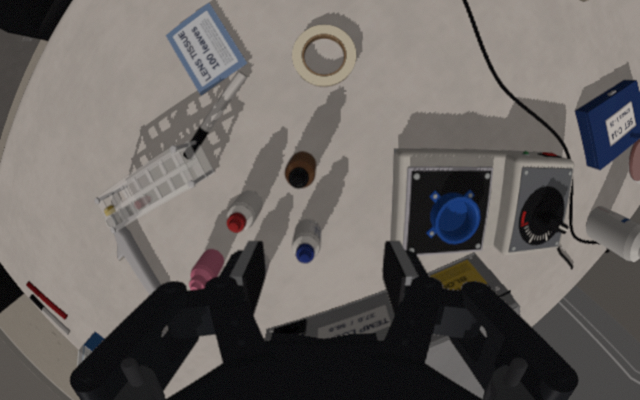

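```bash
cat >> h.py <<'E'
def fe(d,u,v,z):
    K=d['camera_matrix']; x=np.array([u-K[0,2],v-K[1,2]]); th=np.linalg.norm(x)/K[0,0]; x=x/np.linalg.norm(x)*np.sin(th)
    w=R.from_quat(d['rotation']).apply([x[0],x[1],np.cos(th)]); o=np.array(d['origin']); return o+w*(z-o[2])/w[2]
E
python3 - <<'E'
from h import *
w=dict(np.load('pics/w1.npz'))
for n,p,z in [('cap',(299,178),.085),('cup',(457,220),.083),('knob',(545,213),.111),('red',(237,222),.085),('blue',(305,254),.085)]: print(n,fe(w,*p,z).round(4))
a=w['img'][140:270,280:580,::-1];cv2.imwrite('pics/w1c.png',cv2.resize(a,None,fx=2.6,fy=2.6,interpolation=2))
E
```

```text
cap [ 0.3938 -0.355   0.085 ]
cup [ 0.4409 -0.1807  0.083 ]
knob [ 0.4246 -0.0754  0.111 ]
red [ 0.4419 -0.4231  0.085 ]
blue [ 0.4786 -0.3504  0.085 ]
```

View pics/w1c.png

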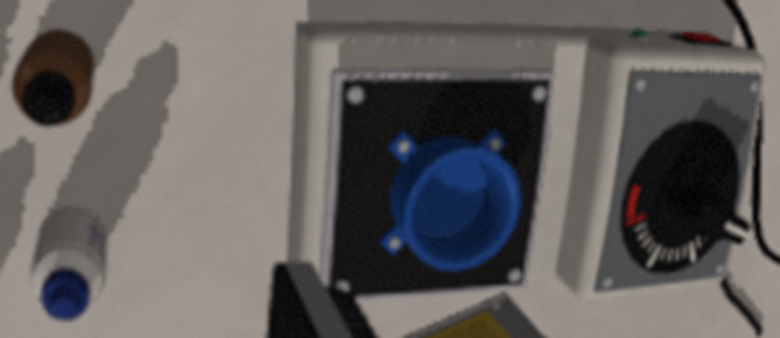

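```bash
python3 -m creep '0 0 0 .002 -.024 .03 .06;0 0 0 .002 -.024 .07 .06;0 0 0 .002 -.024 .11 .06;0 0 0 .002 -.024 .14 .06;0 0 0 .002 -.024 .165 .06;0 0 0 .002 -.024 .18 .06;0 0 0 .002 -.024 .19 .06;0 0 0 .002 -.024 .19 .06;0 0 0 .002 -.024 .19 .03;0 0 0 .002 -.024 .19 .025' 25;  python3 -m creep '0 0 0 0 0 0 .025;0 0 0 0 0 0 .025;0 0 0 0 0 0 .025;0 0 0 0 0 0 .025'
```

```text
t: 4.0
eef_pos: [0.3938, -0.3565, 0.0271]
orientation: [-0.0, 1.0, -0.001, 0.001]
force: [-0.3, -0.1, -0.2]
grip_width: 0.0318
finger_force: 0.0
t: 4.4
eef_pos: [0.3937, -0.3568, 0.0272]
orientation: [0.0, 1.0, -0.001, 0.001]
force: [0.3, 0.6, 7.3]
grip_width: 0.0285
finger_force: 24.9
```

Run:
```python
from h import *
w=snap('wrist','w2');s=snap('scene','s2')
a=w['img'][130:400,190:450,::-1];b=s['img'][190:320,300:450,::-1]
a=cv2.resize(a,(400,415),interpolation=2);b=cv2.resize(b,(390,338),interpolation=2)
o=np.zeros((415,790,3),'u1');o[:,:400]=a;o[:338,400:]=b;cv2.imwrite('pics/c2.png',o)
```

```text
(no output)
```

View pics/c2.png

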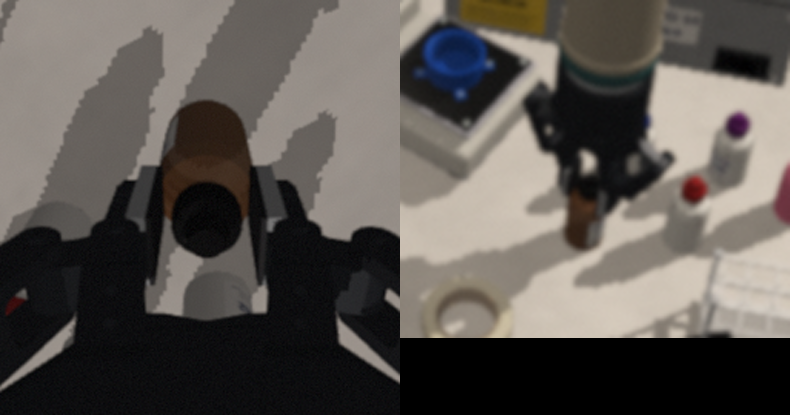

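Run:
```python
from h import *
w=dict(np.load('pics/w2.npz'));s=dict(np.load('pics/scene2.npz')) if 0 else dict(np.load('pics/s2.npz'))
# wrist: crop scale 400/260
for n,(a,b),z in [('cap',(207,218),.085),('padL near',(150,165),.05),('padR near',(253,165),.05)]:
    u,v=190+a*.65,130+b*.65; print(n,(u,v),fe(w,u,v,z).round(4),w['depth'][int(v),int(u)])
def dp(u,v):
    d=w['depth'][v,u]
    K=w['camera_matrix'];x=np.array([u-K[0,2],v-K[1,2]]);th=np.linalg.norm(x)/K[0,0];x=x/np.linalg.norm(x)*np.tan(th)
    return w['origin']+R.from_quat(w['rotation']).apply(np.r_[x,1]*d)
for a,b in [(150,170),(147,190),(150,230),(152,275),(140,180),(130,180),(255,180),(265,180),(258,230),(207,215),(207,110)]: print((a,b),dp(int(190+a*.65),int(130+b*.65)).round(3))
for a,b in [(575,185),(610,208),(585,235),(597,228),(583,180),(560,140)]: print('s',(a,b),pt(s,300+(a-400)/2.6,190+b/2.6).round(3))
```

```text
cap (324.55, 271.70000000000005) [ 0.3874 -0.3565  0.085 ] 0.13307427
padL near (287.5, 237.25) [ 0.3874 -0.3759  0.05  ] 0.14982961
padR near (354.45000000000005, 237.25) [ 0.3873 -0.3408  0.05  ] 0.16497573
(150, 170) [ 0.382 -0.374  0.065]
(147, 190) [ 0.383 -0.374  0.077]
(150, 230) [ 0.386 -0.371  0.093]
(152, 275) [ 0.4   -0.372  0.094]
(140, 180) [ 0.383 -0.376  0.071]
(130, 180) [ 0.387 -0.381  0.063]
(255, 180) [ 0.383 -0.343  0.071]
(265, 180) [ 0.383 -0.339  0.071]
(258, 230) [ 0.392 -0.343  0.084]
(207, 215) [ 0.39  -0.357  0.078]
(207, 110) [ 0.378 -0.357  0.017]
s (575, 185) [ 0.392 -0.345  0.064]
s (610, 208) [ 0.386 -0.383  0.07 ]
s (585, 235) [ 0.379 -0.368  0.026]
s (597, 228) [ 0.385 -0.375  0.036]
s (583, 180) [ 0.394 -0.351  0.074]
s (560, 140) [ 0.395 -0.324  0.106]
```

```bash
python3 -m creep '0 0 0 0 0 0 .055;0 0 0 0 0 0 .055;0 0 0 0 0 0 .055;0 0 0 .003 0 .008 .055;0 0 0 .003 0 .016 .055;0 0 0 .003 0 .016 .055;0 0 0 .003 0 .016 .055;0 0 0 .003 0 .016 .025;0 0 0 .003 0 .016 .025;0 0 0 .003 0 .016 .025' 25;  python3 -m creep '0 0 0 0 0 0 .025;0 0 0 0 0 0 .025;0 0 0 0 0 0 .025;0 0 0 0 0 0 .025'
python3 - <<'E'
from h import *
w=snap('wrist','w3');s=snap('scene','s3')
a=w['img'][130:400,190:450,::-1];b=s['img'][190:320,300:450,::-1]
a=cv2.resize(a,(400,415),interpolation=2);b=cv2.resize(b,(390,338),interpolation=2)
o=np.zeros((415,790,3),'u1');o[:,:400]=a;o[:338,400:]=b;cv2.imwrite('pics/c3.png',o)
E
```

```text
t: 5.5
eef_pos: [0.39, -0.3564, 0.0103]
orientation: [-0.0, 1.0, -0.0, 0.0]
force: [-0.6, -0.4, 0.6]
grip_width: 0.033
finger_force: 24.8
t: 5.9
eef_pos: [0.39, -0.3564, 0.0103]
orientation: [-0.0, 1.0, -0.0, 0.0]
force: [-0.4, -0.9, 3.4]
grip_width: 0.033
finger_force: 25.0
```

Run:
```python
from h import *
w=dict(np.load('pics/w3.npz'));s=dict(np.load('pics/s3.npz'))
def cloud(d,fish):
    v,u=np.mgrid[:400,:640];K=d['camera_matrix'];x=(u-K[0,2])/K[0,0];y=(v-K[1,2])/K[1,1]
    if fish: r=np.hypot(x,y)+1e-9;k=np.tan(r)/r;x,y=x*k,y*k
    D=d['depth'];P=np.stack([x*D,y*D,D],-1).reshape(-1,3);return (R.from_quat(d['rotation']).apply(P)+d['origin'])[D.ravel()>0],d['img'].reshape(-1,3)[D.ravel()>0]
for d,f in((w,1),(s,0)):
    P,C=cloud(d,f)
    for sg in(-1,1):
        dy=(P[:,1]+.3564)*sg
        for lo,hi in((.0185,.024),(.024,.03),(.03,.04)):
            m=(dy>lo)&(dy<hi)&(P[:,0]>.375)&(P[:,0]<.41)&(P[:,2]>.008)
            print(f,sg,lo,m.sum(),np.histogram(P[m,2],[.008,.015,.02,.025,.03,.035,.04,.05,.06,.07,.08,.1])[0])
```

```text
1 -1 0.0185 1100 [  0   0   0   0   0   0  63 109 121 188 420]
1 -1 0.024 1501 [  0   0   0   0   0   0  35 109 127  18 388]
1 -1 0.03 1916 [   0    0    0    0    0    0    0   10    7    1 1451]
1 1 0.0185 1050 [  0   0   0   0   0   0  62  93 107 161 406]
1 1 0.024 1499 [  0   0   0   0   0   0  29 127 126  15 383]
1 1 0.03 1945 [   0    0    0    0    0    0    0    4    2    1 1493]
0 -1 0.0185 105 [ 4  1  0  0  0  1  6 10  7  4 13]
0 -1 0.024 124 [ 0  0  0  0  0  0  6  9  9  3 36]
0 -1 0.03 507 [ 0  0  0  0  0  0  3  7  4  2 37]
0 1 0.0185 29 [0 0 0 0 0 0 4 4 6 4 8]
0 1 0.024 26 [0 0 0 0 0 0 3 5 4 2 7]
0 1 0.03 61 [ 0  0  0  0  0  0  0  0  0  0 46]
```

View pics/c3.png

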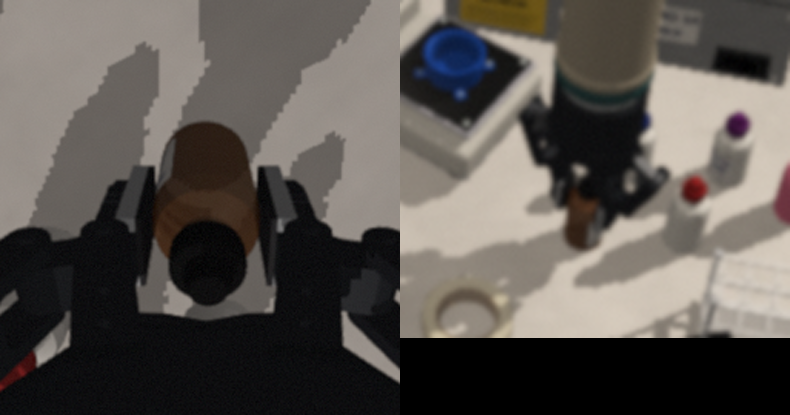

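```bash
python3 -m creep '0 0 0 0 0 0 .05;0 0 0 0 0 0 .05;0 0 0 0 0 .004 .05;0 0 0 0 0 .008 .05;0 0 0 0 0 .008 .05;0 0 0 0 0 .008 .025;0 0 0 0 0 .008 .025;0 0 0 0 0 .008 .025;0 0 0 0 0 .008 .025;0 0 0 0 0 .008 .025' 30
python3 -m creep '0 0 0 0 0 -.005 .025;0 0 0 0 0 -.015 .025;0 0 0 0 0 -.03 .025;0 0 0 0 0 -.06 .025;0 0 0 0 0 -.1 .025;0 0 0 0 0 -.13 .025;0 0 0 0 0 -.14 .025;0 0 0 0 0 -.14 .025;0 0 0 0 0 -.14 .025' 30
python3 - <<'E'
from h import *
w=snap('wrist','w4');s=snap('scene','s4')
from h import *
v,u=np.mgrid[:400,:640];d=w;K=d['camera_matrix'];x=(u-K[0,2])/K[0,0];y=(v-K[1,2])/K[1,1];r=np.hypot(x,y)+1e-9;k=np.tan(r)/r
D=d['depth'];P=R.from_quat(d['rotation']).apply(np.stack([x*k*D,y*k*D,D],-1).reshape(-1,3))+d['origin']
e=env.observe()['eef_pos'];Q=P-e
for sg in(-1,1):
  m=(Q[:,1]*sg>.019)&(Q[:,1]*sg<.03)&(abs(Q[:,0])<.02)&(Q[:,2]>-.05)&(Q[:,2]<.1);print('tip',np.percentile(Q[m,2],[0,2,5,10]).round(4), 'x',Q[m&(Q[:,2]<.06),0].min().round(4))
m=(abs(Q[:,1])<.02)&(abs(Q[:,0])<.03)&(Q[:,2]>-.06)&(Q[:,2]<.1)
for z in np.arange(-.06,.1,.01):
  k=m&(Q[:,2]>=z)&(Q[:,2]<z+.01)
  if k.sum(): print(z.round(3),k.sum(),Q[k].min(0).round(3),Q[k].max(0).round(3))
a=w['img'][100:400,170:470,::-1];cv2.imwrite('pics/c4.png',a)
E
```

```text
t: 7.0
eef_pos: [0.3898, -0.3562, 0.0021]
orientation: [-0.0, 1.0, 0.0, 0.0]
force: [1.1, -0.4, -0.2]
grip_width: 0.0335
finger_force: 29.8
t: 7.9
eef_pos: [0.3894, -0.3556, 0.1415]
orientation: [-0.0, 1.0, 0.0, -0.0]
force: [0.5, 0.3, -0.7]
grip_width: 0.0335
finger_force: 30.0
tip [0.0332 0.0369 0.0404 0.0448] x -0.0113
tip [0.0331 0.037  0.0402 0.0443] x -0.0117
0.0 249 [-0.012 -0.018  0.001] [0.001 0.016 0.01 ]
0.01 396 [-0.012 -0.018  0.01 ] [0.002 0.016 0.02 ]
0.02 450 [-0.012 -0.018  0.02 ] [0.002 0.016 0.03 ]
0.03 708 [-0.012 -0.02   0.03 ] [0.001 0.02  0.04 ]
0.04 971 [-0.012 -0.02   0.04 ] [0.004 0.02  0.05 ]
0.05 2746 [-0.011 -0.02   0.05 ] [0.016 0.02  0.06 ]
0.06 1339 [-0.011 -0.02   0.06 ] [0.013 0.02  0.07 ]
0.07 1713 [-0.012 -0.02   0.07 ] [0.015 0.02  0.08 ]
0.08 794 [-0.013 -0.02   0.08 ] [0.009 0.02  0.088]
0.09 446 [-0.018 -0.02   0.092] [-0.015  0.02   0.1  ]
```

```bash
python3 -m creep '0 0 0 -.005 .015 0 .025;0 0 0 -.012 .04 0 .025;0 0 0 -.021 .07 0 .025;0 0 0 -.03 .105 0 .025;0 0 0 -.04 .14 0 .025;0 0 0 -.047 .165 0 .025;0 0 0 -.0505 .176 .015 .025;0 0 0 -.0505 .176 .03 .025;0 0 0 -.0505 .176 .04 .025;0 0 0 -.0505 .176 .04 .025'
python3 - <<'E'
from h import *
w=snap('wrist','w5');t=snap('top','t5');s=snap('scene','s5');print(env.observe()['eef_pos'])
a=w['img'][130:330,220:440,::-1];a=cv2.resize(a,(440,400),interpolation=2)
b=s['img'][140:260,250:370,::-1];b=cv2.resize(b,(360,360),interpolation=2)
o=np.zeros((400,800,3),'u1');o[:,:440]=a;o[:360,440:]=b;cv2.imwrite('pics/c5.png',o)
E
```

```text
t: 9.0
eef_pos: [0.4387, -0.18, 0.1002]
orientation: [0.0, 1.0, 0.001, -0.002]
force: [-0.3, -0.3, -0.2]
grip_width: 0.0336
finger_force: 30.0
[ 0.4402281  -0.18086405  0.10210964]
```

View pics/c5.png

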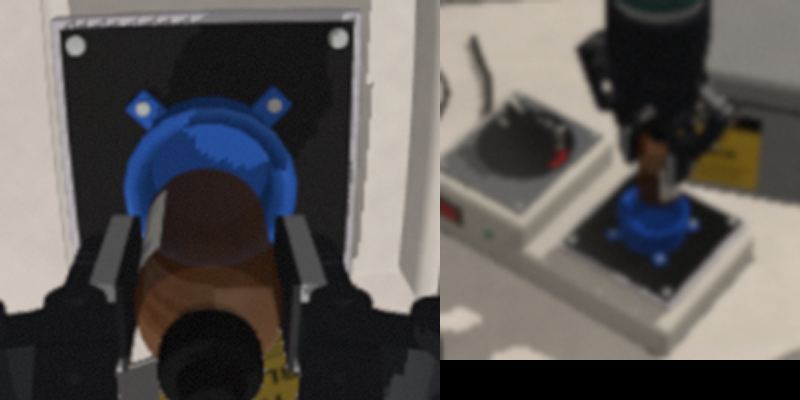

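Run:
```python
from h import *
w=dict(np.load('pics/w5.npz'))
p=lambda a,b,z:fe(w,220+a/2,130+b/2,z).round(4)
print('foot front',p(213,168,.100),'expect cx-.0175');print('foot sides',p(158,225,.1),p(270,225,.1))
print('rim front',p(211,108,.083),'cx-.029');print('rim sides',p(125,190,.083),p(298,190,.083))
print('cap front/top',p(211,310,.185),p(211,400,.185))
print('plate corners',p(75,45,.06),p(338,40,.06))
```

```text
foot front [ 0.4276 -0.1785  0.1   ] expect cx-.0175
foot sides [ 0.4461 -0.1952  0.1   ] [ 0.4461 -0.1611  0.1   ]
rim front [ 0.4137 -0.1791  0.083 ] cx-.029
rim sides [ 0.4414 -0.2073  0.083 ] [ 0.4415 -0.1504  0.083 ]
cap front/top [ 0.4221 -0.1796  0.185 ] [ 0.4418 -0.1795  0.185 ]
plate corners [ 0.3967 -0.2263  0.06  ] [ 0.395  -0.1347  0.06  ]
```

```bash
cat >> h.py <<'E'
def cloud(d,fish):
    v,u=np.mgrid[:400,:640];K=d['camera_matrix'];x=(u-K[0,2])/K[0,0];y=(v-K[1,2])/K[1,1]
    if fish: r=np.hypot(x,y)+1e-9;k=np.tan(r)/r;x,y=x*k,y*k
    D=d['depth'];P=np.stack([x*D,y*D,D],-1).reshape(-1,3);k=D.ravel()>0
    return (R.from_quat(d['rotation']).apply(P)+d['origin'])[k],d['img'].reshape(-1,3)[k]
E
python3 - <<'E'
from h import *
for n in('w4','w5'):
    P,C=cloud(dict(np.load(f'pics/{n}.npz')),1)
    e=[.3894,-.3556,.1415] if n=='w4' else [.4402,-.1805,.1021]
    Q=P-e;m=(abs(Q[:,1])<.005)&(abs(Q[:,0])<.03)
    for z in np.arange(-.01,.09,.006):
        k=m&(Q[:,2]>=z)&(Q[:,2]<z+.006)
        if k.sum()>3: print(n,z.round(3),k.sum(),np.percentile(Q[k,0],[2,20,50]).round(4))
# scene view silhouettes: brown pixels
s=dict(np.load('pics/s5.npz'));P,C=cloud(s,0)
k=(abs(P[:,0]-.44)<.04)&(abs(P[:,1]+.18)<.025)&(C[:,0]>C[:,2]*1.5)
for z in np.arange(.08,.17,.01):
    j=k&(abs(P[:,2]-z)<.005)
    if j.sum()>2: print('s',z.round(2),j.sum(),P[j].min(0).round(3),P[j].max(0).round(3))
E
```

```text
w4 -0.004 11 [-0.0119 -0.0118 -0.0115]
w4 0.002 65 [-0.0122 -0.0119 -0.0116]
w4 0.008 71 [-0.0123 -0.0119 -0.0115]
w4 0.014 84 [-0.0122 -0.0118 -0.0116]
w4 0.02 93 [-0.012  -0.0116 -0.0113]
w4 0.026 90 [-0.0121 -0.0115 -0.0113]
w4 0.032 103 [-0.0119 -0.0114 -0.0112]
w4 0.038 125 [-0.0121 -0.0115 -0.0111]
w4 0.044 160 [-0.0118 -0.0113 -0.0109]
w4 0.05 296 [-0.0112 -0.0102 -0.0095]
w4 0.056 430 [-0.0089 -0.0064 -0.0043]
w4 0.062 120 [-0.0046 -0.0042 -0.0037]
w4 0.068 248 [-0.0047 -0.004  -0.0036]
w4 0.074 523 [-0.004  -0.0022 -0.    ]
w4 0.08 465 [0.0007 0.002  0.0039]
w5 -0.004 33 [-0.0138 -0.0136 -0.0131]
w5 0.002 64 [-0.0138 -0.0133 -0.013 ]
w5 0.008 74 [-0.0137 -0.0133 -0.0129]
w5 0.014 86 [-0.0137 -0.0133 -0.0129]
w5 0.02 93 [-0.0135 -0.0131 -0.0128]
w5 0.026 106 [-0.0133 -0.013  -0.0127]
w5 0.032 111 [-0.0131 -0.0128 -0.0126]
w5 0.038 119 [-0.0132 -0.0128 -0.0124]
w5 0.044 192 [-0.013  -0.0125 -0.012 ]
w5 0.05 426 [-0.0116 -0.0107 -0.0089]
w5 0.056 217 [-0.0072 -0.0051 -0.004 ]
w5 0.062 191 [-0.006  -0.0055 -0.005 ]
w5 0.068 440 [-0.0058 -0.005  -0.0039]
w5 0.074 398 [-0.0024 -0.0009  0.0001]
w5 0.08 327 [-0.0003  0.0014  0.0035]
s 0.11 8 [ 0.427 -0.188  0.106] [ 0.431 -0.179  0.112]
s 0.12 14 [ 0.425 -0.19   0.115] [ 0.431 -0.172  0.125]
s 0.13 21 [ 0.424 -0.191  0.125] [ 0.43  -0.173  0.135]
s 0.14 23 [ 0.426 -0.19   0.135] [ 0.443 -0.163  0.145]
s 0.15 53 [ 0.426 -0.195  0.146] [ 0.448 -0.164  0.155]
s 0.16 31 [ 0.43  -0.191  0.155] [ 0.441 -0.169  0.164]
```

```bash
python3 -m creep '0 0 0 .0025 0 0 .025;0 0 0 .0025 0 .006 .025;0 0 0 .0025 0 .012 .025;0 0 0 .0025 0 .018 .025;0 0 0 .0025 0 .023 .025;0 0 0 .0025 0 .027 .025;0 0 0 .0025 0 .03 .025;0 0 0 .0025 0 .03 .025;0 0 0 .0025 0 .03 .025'
python3 -m creep '0 0 0 0 0 .003 .025;0 0 0 0 0 .006 .025;0 0 0 0 0 .006 .025'
```

```text
t: 10.05
eef_pos: [0.4378, -0.1803, 0.0721]
orientation: [0.0, 1.0, -0.0, -0.0]
force: [0.1, 0.2, -0.2]
grip_width: 0.0335
finger_force: 30.0
t: 10.35
eef_pos: [0.4376, -0.1801, 0.0658]
orientation: [0.0, 1.0, 0.0, -0.0]
force: [-0.2, 0.5, -0.5]
grip_width: 0.0332
finger_force: 30.0
```

Foot is ~6 mm from the floor and contact-free inside the cup; continue gently.

```bash
python3 -m creep '0 0 0 0 0 .001 .025;0 0 0 0 0 .002 .025;0 0 0 0 0 .003 .025;0 0 0 0 0 .003 .025;0 0 0 0 0 .003 .025'
python3 -m creep '0 0 0 0 0 .001 .025;0 0 0 0 0 .001 .025;0 0 0 0 0 .001 .025'
python3 -m creep '0 0 0 0 0 .001 .025;0 0 0 0 0 .001 .025;0 0 0 0 0 .001 .025'
```

```text
t: 10.85
eef_pos: [0.4378, -0.1803, 0.0631]
orientation: [0.0, 1.0, 0.0, -0.0]
force: [1.3, -0.8, -0.8]
grip_width: 0.0338
finger_force: 30.0
t: 11.15
eef_pos: [0.4378, -0.1802, 0.0621]
orientation: [-0.0, 1.0, 0.0, -0.0]
force: [0.4, -0.4, -0.6]
grip_width: 0.0337
finger_force: 30.0
t: 11.45
eef_pos: [0.438, -0.1803, 0.0618]
orientation: [0.0, 1.0, 0.0, 0.0]
force: [-1.6, -0.3, 8.8]
grip_width: 0.0336
finger_force: 30.7
```

```bash
python3 -m creep '0 0 0 0 0 0 .045;0 0 0 0 0 0 .06;0 0 0 0 0 0 .06;0 0 0 0 0 -.02 .06;0 0 0 0 0 -.05 .06;0 0 0 0 0 -.09 .06;0 0 0 0 0 -.13 .06;0 0 0 0 0 -.15 .06;0 0 0 0 0 -.15 .06'
python3 -m creep '0 0 0 0 .02 0 .05;0 0 0 0 .05 0 .05;0 0 0 0 .08 0 .05;0 0 0 0 .11 0 .05;0 0 0 0 .127 0 .05;0 0 0 0 .133 0 .05;0 0 0 0 .133 0 .05;0 0 0 0 .133 0 .05'
python3 - <<'E'
from h import *
w=snap('wrist','w6');print(w['origin'],env.observe()['eef_pos'])
a=w['img'][100:360,170:520,::-1];cv2.imwrite('pics/c6.png',cv2.resize(a,(770,572),interpolation=2))
P,C=cloud(w,1)
k=(C[:,2].astype(int)>C[:,0]*2)&(C[:,2]>60)&(P[:,2]>.075)&(P[:,2]<.09)&(abs(P[:,1]+.18)<.05)&(abs(P[:,0]-.44)<.05)
print('rim',P[k].min(0),P[k].max(0))
for lo in np.arange(.06,.15,.01):
    k=(abs(P[:,0]-.44)<.03)&(abs(P[:,1]+.18)<.02)&(abs(P[:,2]-lo)<.005)
    if k.sum()>3: print(lo.round(3),k.sum(),P[k].min(0).round(3),P[k].max(0).round(3))
E
```

```text
t: 12.35
eef_pos: [0.4398, -0.181, 0.2138]
orientation: [-0.0, 1.0, -0.001, 0.003]
force: [0.7, 0.4, 0.5]
grip_width: 0.06
finger_force: 0.0
t: 13.15
eef_pos: [0.4375, -0.0483, 0.2107]
orientation: [0.001, 1.0, -0.0, -0.0]
force: [0.8, -0.4, -0.5]
grip_width: 0.0498
finger_force: 0.0
[ 0.36485583 -0.04812353  0.38149062] [ 0.4376209  -0.04855477  0.21080358]
rim [ 0.41300657 -0.20719241  0.07504858] [ 0.46865894 -0.15194588  0.08662739]
0.06 392 [ 0.41  -0.2    0.056] [ 0.47  -0.16   0.065]
0.07 197 [ 0.415 -0.2    0.065] [ 0.463 -0.16   0.075]
0.08 478 [ 0.413 -0.2    0.075] [ 0.469 -0.16   0.085]
0.09 146 [ 0.415 -0.199  0.085] [ 0.468 -0.16   0.095]
0.1 146 [ 0.426 -0.187  0.095] [ 0.455 -0.163  0.105]
0.11 220 [ 0.427 -0.193  0.105] [ 0.46  -0.163  0.115]
0.12 422 [ 0.428 -0.196  0.115] [ 0.459 -0.164  0.124]
0.13 113 [ 0.433 -0.187  0.126] [ 0.454 -0.17   0.135]
0.14 316 [ 0.434 -0.19   0.135] [ 0.455 -0.17   0.145]
```

View pics/c6.png

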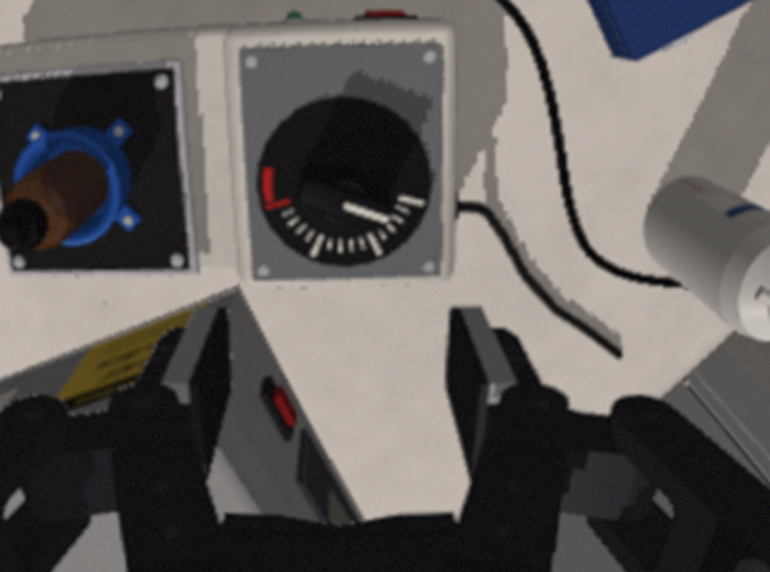

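Run:
```python
from h import *
w=dict(np.load('pics/w6.npz'))
p=lambda a,b,z:fe(w,170+a/2.2,100+b/2.2,z)
T={0:p(424,204,.076),5:p(379,256,.076),10:p(314,258,.076),15:p(269,208,.076)}
from scipy.optimize import least_squares
def f(q): return np.concatenate([(T[m][:2]-q[:2]-.038*np.array([np.cos(q[2]+np.radians(75-10*m)),np.sin(q[2]+np.radians(75-10*m))])) for m in T])
r=least_squares(f,[.44,-.047,0]);print('ticks fit',r.x[:2].round(4),np.degrees(r.x[2]).round(1),'res',(f(r.x)*1000).round(1))
for a in[(258,182),(432,182),(345,97),(345,266)]:print(p(*a,.076).round(4))
a,b=p(345,207,.111),p(388,221,.111);print('line',a.round(4),b.round(4),np.degrees(np.arctan2(*(b-a)[1::-1])))
for c in [(313,188),(300,205)]: print(p(*c,.111).round(4))
P,C=cloud(w,1);k=(P[:,2]>.105)&(P[:,2]<.117)&(abs(P[:,0]-.44)<.03)&(abs(P[:,1]+.047)<.03)
X=P[k,:2];print('knob top',k.sum(),X.mean(0),X.min(0),X.max(0),P[k,2].mean());v=np.linalg.svd(X-X.mean(0),full_matrices=False)[2][0];print(np.degrees(np.arctan2(v[1],v[0])),np.ptp((X-X.mean(0))@v), cv2.minAreaRect((X*1000).astype('f4')))
```

```text
ticks fit [ 0.4433 -0.0454] 1.3 res [-0.5 -0.1  0.3 -0.8  0.5  0.3 -0.3  0.6]
[ 0.4411 -0.086   0.076 ]
[ 0.4412 -0.0052  0.076 ]
[ 0.4018 -0.0457  0.076 ]
[ 0.4827 -0.0456  0.076 ]
line [ 0.4431 -0.0459  0.111 ] [ 0.4492 -0.028   0.111 ] 71.2641069535046
[ 0.435  -0.0591  0.111 ]
[ 0.4422 -0.0645  0.111 ]
knob top 707 [ 0.44053712 -0.04639699] [ 0.42979739 -0.06678171] [ 0.45298469 -0.02633816] 0.1109048929184224
70.15260050169972 0.040090806263283485 ((441.2756652832031, -46.4952392578125), (40.74293899536133, 19.934988021850586), 82.54937744140625)
```

```bash
python3 -m creep '0 0 -8 -.0045 .001 0 .045;0 0 -16 -.0045 .001 0 .045;0 0 -24 -.0045 .001 0 .045;0 0 -32 -.0045 .001 0 .045;0 0 -40 -.0045 .001 0 .045;0 0 -48 -.0045 .001 0 .045;0 0 -56 -.0045 .001 0 .045;0 0 -62 -.0045 .001 0 .045;0 0 -67 -.0045 .001 0 .045;0 0 -67 -.0045 .001 0 .045' 
python3 -m creep '0 0 0 0 0 .02 .045;0 0 0 0 0 .05 .045;0 0 0 0 0 .08 .045;0 0 0 0 0 .1 .045;0 0 0 0 0 .11 .045;0 0 0 0 0 .11 .045;0 0 0 0 0 .11 .045;0 0 0 0 0 .11 .045'
python3 - <<'E'
from h import *
o=env.observe();q=R.from_quat(o['orientation']);print(o['q'].round(3),o['eef_pos'].round(4),q.as_matrix()[:,0].round(3),o['force'],o['ft_torque'])
E
```

```text
t: 14.2
eef_pos: [0.4422, -0.0475, 0.211]
orientation: [-0.551, 0.834, -0.0, -0.0]
force: [1.1, 0.1, -0.2]
grip_width: 0.0447
finger_force: 0.0
t: 15.0
eef_pos: [0.4432, -0.0465, 0.102]
orientation: [-0.552, 0.834, -0.001, 0.001]
force: [-0.4, 0.3, -0.3]
grip_width: 0.045
finger_force: 0.0
[ 0.079  0.516 -0.053  2.169  0.06   0.456  2.719] [ 0.4432 -0.0465  0.102 ] [-0.391 -0.92  -0.001] [-0.39093933  0.34106667 -0.26498607] [ 0.06543392 -0.02939951  0.02963238]
```

```bash
python3 -m creep '0 0 -3.5 0 0 .015 .045;0 0 -3.5 0 0 .03 .045;0 0 -3.5 0 0 .038 .045;0 0 -3.5 0 0 .044 .045;0 0 -3.5 0 0 .044 .045;0 0 -3.5 0 0 .044 .03' 30
python3 - <<'E'
from h import *
o=env.observe();print(o['q'].round(3),o['eef_pos'].round(4),o['force'].round(1),o['ft_torque'].round(3))
w=snap('wrist','w7');P,C=cloud(w,1);e=o['eef_pos'];x=R.from_quat(o['orientation']).as_matrix()[:,:2];Q=np.c_[(P-e)@x,P[:,2]]
for sg in(-1,1):
  m=(Q[:,1]*sg>.012)&(Q[:,1]*sg<.035)&(abs(Q[:,0])<.013)&(Q[:,2]>.083)&(Q[:,2]<.15);print('tip z',np.percentile(Q[m,2],[0,2,5,10]).round(4))
m=(abs(Q[:,1])<.012)&(abs(Q[:,0])<.03)&(Q[:,2]>.106)&(Q[:,2]<.115);print('knob in tool',Q[m].mean(0).round(4),Q[m].min(0).round(4),Q[m].max(0).round(4))
E
```

```text
t: 15.6
eef_pos: [0.4426, -0.0463, 0.0574]
orientation: [-0.577, 0.817, -0.0, 0.0]
force: [0.0, 0.0, -0.2]
grip_width: 0.0316
finger_force: 0.0
[ 0.079  0.606 -0.054  2.2    0.093  0.337  2.747] [ 0.4426 -0.0463  0.0574] [ 0.   0.  -0.2] [-0.012  0.023 -0.01 ]
tip z [0.083  0.0906 0.0943 0.099 ]
tip z [0.083  0.0906 0.0945 0.0991]
knob in tool [0.003  0.0009 0.1108] [-0.0189 -0.009   0.106 ] [0.0208 0.0109 0.1138]
```

```bash
python3 -m creep '0 0 0 0 0 0 .02;0 0 0 0 0 0 .01;0 0 0 0 0 0 .005;0 0 0 0 0 0 .005;0 0 0 0 0 0 .005' 40
python3 -c "
from h import *
o=env.observe();print(o['force'].round(2),o['ft_torque'].round(3))"
python3 -m creep '0 0 4 0 0 0 .005;0 0 8 0 0 0 .005;0 0 12 0 0 0 .005;0 0 16 0 0 0 .005;0 0 20 0 0 0 .005;0 0 20 0 0 0 .005'
python3 -c "
from h import *
o=env.observe();print(o['force'].round(2),o['ft_torque'].round(3))"
```

```text
t: 16.15
eef_pos: [0.4419, -0.046, 0.0577]
orientation: [-0.577, 0.817, 0.0, -0.0]
force: [-2.0, 1.1, 6.4]
grip_width: 0.0198
finger_force: 38.8
[-1.99  1.07  6.42] [ 0.175  0.43  -0.005]
t: 16.75
eef_pos: [0.4419, -0.046, 0.0577]
orientation: [-0.426, 0.905, 0.0, -0.0]
force: [-2.1, 1.1, 6.1]
grip_width: 0.0198
finger_force: 38.9
[-2.06  1.06  6.08] [0.125 0.425 0.026]
```

Run:
```python
from h import *
def ana(n,psi=None):
    w=dict(np.load(f'pics/{n}.npz'));P,C=cloud(w,1);c=np.array([.442,-.046])
    k=(P[:,2]>.108)&(P[:,2]<.1135)&(np.hypot(*(P[:,:2]-c).T)<.0225);X=P[k,:2]-c;B=C[k].max(1)
    print(n,k.sum(),'bright',[ (x.round(4).tolist(),int(b)) for x,b in list(zip(X,B)) if b>110][::6])
    for a in range(0,180,10):
        d=np.array([np.cos(np.radians(a)),np.sin(np.radians(a))]);s=X@d;t=X@[-d[1],d[0]]
        print(a,np.percentile(s,[1,99]).round(4),np.percentile(t,[1,99]).round(4))
ana('w6')
w=snap('wrist','w8');ana('w8');print(env.observe()['grip_width'])
```

```text
w6 658 bright [([-0.0009, 0.0002], 127), ([-0.0002, 0.0029], 149), ([0.0003, 0.0029], 193), ([0.0015, 0.0011], 155), ([0.0017, 0.0066], 190), ([0.0025, 0.0057], 191), ([0.0025, 0.0111], 149), ([0.0035, 0.0084], 185), ([0.0037, 0.0139], 152), ([0.0041, 0.0111], 178), ([0.0043, 0.0166], 148), ([0.0055, 0.0148], 187), ([0.0064, 0.0157], 177)]
0 [-0.0112  0.01  ] [-0.0188  0.0178]
10 [-0.0137  0.0122] [-0.0177  0.0173]
20 [-0.0157  0.0141] [-0.0167  0.0164]
30 [-0.0173  0.0155] [-0.0151  0.015 ]
40 [-0.0186  0.0169] [-0.013  0.013]
50 [-0.0194  0.0177] [-0.0106  0.0109]
60 [-0.0197  0.0181] [-0.0086  0.0095]
70 [-0.0198  0.0185] [-0.0079  0.0097]
80 [-0.0195  0.0183] [-0.0081  0.0099]
90 [-0.0188  0.0178] [-0.01    0.0112]
100 [-0.0177  0.0173] [-0.0122  0.0137]
110 [-0.0167  0.0164] [-0.0141  0.0157]
120 [-0.0151  0.015 ] [-0.0155  0.0173]
130 [-0.013  0.013] [-0.0169  0.0186]
140 [-0.0106  0.0109] [-0.0177  0.0194]
150 [-0.0086  0.0095] [-0.0181  0.0197]
160 [-0.0079  0.0097] [-0.0185  0.0198]
170 [-0.0081  0.0099] [-0.0183  0.0195]
w8 2830 bright [([0.0005, -0.0007], 122), ([0.0012, 0
[... 890 characters left out ...]
  0.0148]
10 [-0.0186  0.0148] [-0.0195  0.0135]
20 [-0.019   0.0159] [-0.0201  0.0132]
30 [-0.0197  0.0168] [-0.0203  0.0154]
40 [-0.0203  0.0171] [-0.02    0.0176]
50 [-0.0203  0.0173] [-0.0191  0.0192]
60 [-0.0201  0.0171] [-0.0176  0.0202]
70 [-0.0197  0.0168] [-0.0155  0.0206]
80 [-0.0188  0.0161] [-0.0133  0.0203]
90 [-0.0185  0.0148] [-0.0133  0.0196]
100 [-0.0195  0.0135] [-0.0148  0.0186]
110 [-0.0201  0.0132] [-0.0159  0.019 ]
120 [-0.0203  0.0154] [-0.0168  0.0197]
130 [-0.02    0.0176] [-0.0171  0.0203]
140 [-0.0191  0.0192] [-0.0173  0.0203]
150 [-0.0176  0.0202] [-0.0171  0.0201]
160 [-0.0155  0.0206] [-0.0168  0.0197]
170 [-0.0133  0.0203] [-0.0161  0.0188]
0.01939808743290139
```

```bash
cat > o.py <<'E'
from h import *
o=env.observe();x=R.from_quat(o['orientation']).as_matrix()[:,0];print('psi',np.degrees(np.arctan2(x[1],x[0])).round(2),'f',o['force'].round(1),'m',o['ft_torque'].round(3),'gw',o['grip_width'].round(4),'p',o['eef_pos'].round(4),'q7',o['q'][6].round(2))
E
python3 -m creep '0 0 7 0 0 0 .005;0 0 14 0 0 0 .005;0 0 21 0 0 0 .005;0 0 28 0 0 0 .005;0 0 35 0 0 0 .005;0 0 42 0 0 0 .005;0 0 49 0 0 0 .005;0 0 56 0 0 0 .005;0 0 63 0 0 0 .005;0 0 70 0 0 0 .005' >/dev/null; python3 o.py
python3 -m creep '0 0 7 0 0 0 .005;0 0 14 0 0 0 .005;0 0 21 0 0 0 .005;0 0 28 0 0 0 .005;0 0 35 0 0 0 .005;0 0 42 0 0 0 .005;0 0 46 0 0 0 .005;0 0 49 0 0 0 .005'>/dev/null; python3 o.py
python3 -m creep '0 0 0 0 0 0 .005;0 0 0 0 0 0 .005'>/dev/null; python3 o.py
```

```text
Traceback (most recent call last):
  File "o.py", line 2, in <module>
    o=env.observe();x=R.from_quat(o['orientation']).as_matrix()[:,0];print('psi',np.degrees(np.arctan2(x[1],x[0])).round(2),'f',o['force'].round(1),'m',o['ft_torque'].round(3),'gw',o['grip_width'].round(4),'p',o['eef_pos'].round(4),'q7',o['q'][6].round(2))
                                                                                                                                                                                     ^^^^^^^^^^^^^^^^^^^^^
AttributeError: 'float' object has no attribute 'round'
Traceback (most recent call last):
  File "o.py", line 2, in <module>
    o=env.observe();x=R.from_quat(o['orientation']).as_matrix()[:,0];print('psi',np.degrees(np.arctan2(x[1],x[0])).round(2),'f',o['force'].round(1),'m',o['ft_torque'].round(3),'gw',o['grip_width'].round(4),'p',o['eef_pos'].round(4),'q7',o['q'][6].round(2))
                                                                                                                                                                                     ^^^^^^^^^^^^^^^^^^^^^
AttributeError: 'float' object has no attribute 'round'
Traceback (most recent call last):
  File "o.py", line 2, in <module>
    o=env.observe();x=R.from_quat(o['orientation']).as_matrix()[:,0];print('psi',np.degrees(np.arctan2(x[1],x[0])).round(2),'f',o['force'].round(1),'m',o['ft_torque'].round(3),'gw',o['grip_width'].round(4),'p',o['eef_pos'].round(4),'q7',o['q'][6].round(2))
                                                                                                                                                                                     ^^^^^^^^^^^^^^^^^^^^^
AttributeError: 'float' object has no attribute 'round'
```

```bash
sed -i "s/o\['grip_width'\].round(4)/round(o['grip_width'],4)/" o.py; python3 o.py
python3 - <<'E'
from h import *
w=snap('wrist','w9');P,C=cloud(w,1);c=np.array([.442,-.046]);k=(P[:,2]>.108)&(P[:,2]<.1135)&(np.hypot(*(P[:,:2]-c).T)<.0225)&(C.max(1)>190)
X=P[k,:2]-c;print(k.sum(),X.mean(0).round(4),X.min(0).round(4),X.max(0).round(4));v=np.linalg.svd(X-X.mean(0))[2][0];print(np.degrees(np.arctan2(v[1],v[0])))
E
```

```text
psi 111.51 f [-2.9  0.   7.2] m [-0.112  0.74   0.05 ] gw 0.0195 p [ 0.4417 -0.046   0.0577] q7 1.26
121 [ 0.0033 -0.0095] [-0.0003 -0.018 ] [ 0.007  -0.0017]
-68.46691782563829
```

```bash
python3 -m creep '0 0 3 0 0 0 .005;0 0 6 0 0 0 .005;0 0 9 0 0 0 .005;0 0 12 0 0 0 .005;0 0 12 0 0 0 .005'>/dev/null; python3 o.py
python3 -m creep '0 0 1 0 0 0 .005;0 0 2 0 0 0 .005;0 0 2 0 0 0 .005'>/dev/null; python3 o.py
python3 -m creep '0 0 1 0 0 0 .005;0 0 2 0 0 0 .005;0 0 2 0 0 0 .005'>/dev/null; python3 o.py
```

```text
psi 99.45 f [-2.6 -0.7  8.5] m [-0.004  0.757  0.061] gw 0.0197 p [ 0.4417 -0.046   0.0577] q7 1.11
psi 97.5 f [-2.1  0.1  7.9] m [-0.022  0.676  0.056] gw 0.0196 p [ 0.4417 -0.046   0.0577] q7 1.09
psi 95.49 f [-2.3 -0.5  8.3] m [-0.065  0.759  0.081] gw 0.0198 p [ 0.4417 -0.046   0.0577] q7 1.06
```

```bash
python3 -m creep '0 0 1 0 0 0 .005;0 0 2 0 0 0 .005;0 0 2 0 0 0 .005'>/dev/null; python3 o.py
python3 -m creep '0 0 1 0 0 0 .005;0 0 1.5 0 0 0 .005;0 0 1.5 0 0 0 .005'>/dev/null; python3 o.py
```

```text
psi 93.5 f [-3.2 -0.1  8.9] m [-0.047  0.726  0.106] gw 0.0197 p [ 0.4417 -0.046   0.0577] q7 1.04
psi 92.02 f [-2.1 -0.4  7.5] m [-0.079  0.719  0.13 ] gw 0.0195 p [ 0.4417 -0.046   0.0577] q7 1.02
```

```bash
python3 -m creep '0 0 1 0 0 0 .005;0 0 2 0 0 0 .005;0 0 2 0 0 0 .005'>/dev/null; python3 o.py
python3 -m creep '0 0 1 0 0 0 .005;0 0 2 0 0 0 .005;0 0 2 0 0 0 .005'>/dev/null; python3 o.py
```

```text
psi 90.03 f [-3.2 -0.1  8.1] m [0.033 0.767 0.165] gw 0.0196 p [ 0.4417 -0.046   0.0577] q7 0.99
psi 88.05 f [-2.8  0.1  7.9] m [-0.066  0.693  0.214] gw 0.0196 p [ 0.4417 -0.046   0.0577] q7 0.97
```

```bash
python3 -m creep '0 0 1 0 0 0 .005;0 0 2 0 0 0 .005;0 0 2 0 0 0 .005'>/dev/null; python3 o.py
python3 - <<'E'
from h import *
w=snap('wrist','w10');P,C=cloud(w,1);c=np.array([.442,-.046]);k=(P[:,2]>.108)&(P[:,2]<.1135)&(np.hypot(*(P[:,:2]-c).T)<.0225)&(C.max(1)>190)
X=P[k,:2]-c;print(k.sum(),X.mean(0).round(4),X.min(0).round(4),X.max(0).round(4));v=np.linalg.svd(X-X.mean(0))[2][0];print(np.degrees(np.arctan2(v[1],v[0])))
E
```

```text
psi 86.06 f [-2.7 -0.1  9.1] m [-0.039  0.743  0.378] gw 0.0192 p [ 0.4417 -0.046   0.0577] q7 0.94
85 [-0.0011 -0.0128] [-0.0023 -0.0187] [-0.0001 -0.0058]
-92.39632556753135
```

```bash
python3 o.py; python3 -m creep '0 0 -1 0 0 0 .005' >/dev/null;  python3 o.py;  python3 -m creep '0 0 0 0 0 0 .005;0 0 0 0 0 0 .005' >/dev/null;  python3 o.py
```

```text
psi 86.08 f [-3.3  0.   7.6] m [-0.027  0.749  0.366] gw 0.0193 p [ 0.4417 -0.046   0.0577] q7 0.94
psi 87.1 f [-2.2 -0.1  8.2] m [-0.001  0.741  0.253] gw 0.0193 p [ 0.4417 -0.046   0.0577] q7 0.95
psi 87.07 f [-2.9 -0.4  7.4] m [-0.064  0.674  0.284] gw 0.0197 p [ 0.4417 -0.046   0.0577] q7 0.95
```

```bash
python3 -m creep '0 0 -4 0 0 0 .005;0 0 -12 0 0 0 .005;0 0 -20 0 0 0 .005;0 0 -28 0 0 0 .005;0 0 -36 0 0 0 .005;0 0 -44 0 0 0 .005;0 0 -52 0 0 0 .005;0 0 -59 0 0 0 .005;0 0 -65 0 0 0 .005;0 0 -68 0 0 0 .005' >/dev/null;  python3 -m creep '0 0 -1.5 0 0 0 .005;0 0 -1.5 0 0 0 .005' >/dev/null;python3 o.py
cat > ln.py <<'E'
from h import *
import sys
w=snap('wrist',sys.argv[1]);P,C=cloud(w,1);c=np.array([.442,-.046]);r=np.hypot(*(P[:,:2]-c).T);k=(P[:,2]>.108)&(P[:,2]<.1135)&(r<.0225)&(C.max(1)>170)
X=P[k,:2]-c;v=np.linalg.svd(X-X.mean(0))[2][0];v*=np.sign(v@X.mean(0));a=np.degrees(np.arctan2(v[1],v[0]));print(k.sum(),X.mean(0).round(4),'angle',a,'min',(76.3-a)/10)
E
python3 ln.py w11
```

```text
psi 156.52 f [-1.9 -0.4  6.4] m [-0.049  0.521 -0.022] gw 0.0197 p [ 0.4418 -0.0461  0.0577] q7 1.78
198 [ 0.0081 -0.004 ] angle -23.48687154302862 min 9.978687154302861
```

```bash
python3 -m creep '0 0 0 0 0 0 .02;0 0 0 0 0 0 .03;0 0 0 0 0 0 .045;0 0 0 0 0 0 .045;0 0 0 0 0 -.02 .045;0 0 0 0 0 -.06 .045;0 0 0 0 0 -.1 .045;0 0 0 0 0 -.14 .045;0 0 0 0 0 -.15 .045;0 0 0 0 0 -.15 .045'; python3 ln.py w12
python3 - <<'E'
from h import *
w=dict(np.load('pics/w12.npz'));P,C=cloud(w,1);c=np.array([.442,-.046]);r=np.hypot(*(P[:,:2]-c).T);a=np.degrees(np.arctan2(P[:,1]-c[1],P[:,0]-c[0]))
k=(abs(P[:,2]-.077)<.005)&(r>.033)&(r<.0375);h=[int(C[k&(abs(a-t)<1)].mean(0).mean()) if (k&(abs(a-t)<1)).any() else -1 for t in range(-110,100,2)]
print(list(zip(range(-110,100,2),h)))
# enlarged radial profile of long ticks (inner part r 28-31)
k=(abs(P[:,2]-.077)<.005)&(r>.0285)&(r<.031);print([(t,int(C[k&(abs(a-t)<1)].mean())) for t in range(-90,96,2) if (k&(abs(a-t)<1)).any() and C[k&(abs(a-t)<1)].mean()>60])
for lo in np.arange(.06,.15,.01):
    k=(abs(P[:,0]-.44)<.03)&(abs(P[:,1]+.18)<.02)&(abs(P[:,2]-lo)<.005)
    if k.sum()>3 and lo>.095: print(lo.round(3),P[k].min(0).round(3),P[k].max(0).round(3))
E
```

```text
t: 24.05
eef_pos: [0.4435, -0.046, 0.2083]
orientation: [0.203, 0.979, 0.001, 0.002]
force: [-0.6, 0.3, 0.0]
grip_width: 0.0454
finger_force: 0.0
38 [ 0.0085 -0.0042] angle -23.788144486272923 min 10.008814448627293
[(-110, 20), (-108, 19), (-106, 27), (-104, 41), (-102, 54), (-100, 59), (-98, 62), (-96, 55), (-94, 63), (-92, 63), (-90, 59), (-88, 63), (-86, 59), (-84, 60), (-82, 61), (-80, 59), (-78, 50), (-76, 50), (-74, 57), (-72, 43), (-70, 24), (-68, 21), (-66, 25), (-64, 28), (-62, 24), (-60, 21), (-58, 20), (-56, 21), (-54, 26), (-52, 23), (-50, 20), (-48, 23), (-46, 30), (-44, 25), (-42, 23), (-40, 21), (-38, 22), (-36, 23), (-34, 27), (-32, 21), (-30, 19), (-28, 58), (-26, 115), (-24, 160), (-22, 110), (-20, 40), (-18, 20), (-16, 24), (-14, 28), (-12, 24), (-10, 21), (-8, 24), (-6, 23), (-4, 22), (-2, 22), (0, 21), (2, 20), (4, 23), (6, 22), (8, 21), (10, 21), (12, 23), (14, 23), (16, 25), (18, 21), (20, 20), (22, 41), (24, 100), (26, 155), (28, 117), (30, 47), (32, 20), (34, 22), (36, 22), (38, 21), (40, 20), (42, 19), (44, 20), (46, 23), (48, 19), (50, 20), (52, 19), (54, 
[... 221 characters left out ...]
 20)]
[(-66, 103), (-64, 108), (-62, 79), (-56, 103), (-54, 110), (-52, 73), (-46, 99), (-44, 111), (-42, 76), (-30, 61), (-28, 122), (-6, 97), (-4, 120), (-2, 70), (4, 107), (6, 115), (8, 75), (14, 93), (16, 121), (18, 98), (22, 64), (24, 102), (26, 152), (28, 125), (30, 65), (34, 66), (36, 107), (38, 92), (44, 74), (46, 111), (48, 105), (54, 76), (56, 105), (58, 102), (64, 71), (68, 116), (70, 68), (74, 102), (76, 157), (78, 145), (80, 90)]
0.1 [ 0.426 -0.185  0.095] [ 0.459 -0.164  0.105]
0.11 [ 0.427 -0.189  0.105] [ 0.46  -0.163  0.115]
0.12 [ 0.428 -0.194  0.115] [ 0.46  -0.165  0.123]
0.13 [ 0.434 -0.185  0.125] [ 0.455 -0.169  0.135]
0.14 [ 0.434 -0.19   0.135] [ 0.455 -0.17   0.145]
```

```bash
python3 -c "
from bench import env
print(env.sign_off())"
```

```text
the job is handed in; nothing more can be done
None
```

I stood the brown bottle upright on the floor of the shaker's blue cup, wound the timer to its stop (about 0.37 N·m, under the 0.4 N·m limit but close to it), set it back to within 0.1 minute of 10, let go and handed the job in at about 24 s; the arm met nothing else.

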